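Load the analyser's rack in reverse order

ROBOT

A 6-joint arm with a two-finger parallel gripper is mounted at the origin on the work surface. World frame = base frame: x ahead of the robot, y to its left, z up, the work surface at z = 0. Lengths are in mm, angles in rad, forces in N, time in s.
With the tool pointing down it reaches from about 325 to 1000 mm from the base axis. Payload 5.1 kg.
Tool frame: the origin (TCP) lies midway between the tips of the shut fingers; the grasp point (between the pads) lies robot.pinch_z behind it (robot.pinch_z is the distance from the TCP to the grasp point, in mm); z points along the fingers, y is the direction in which the jaws open and shut (so a half turn about z gives the same grasp; the last joint's range is limited). The gripper opens to 85 mm and grips with 20 to 120 N. Pads are 22 mm wide; open, the fingers measure 114 mm over their backs; the gripper's body (76 mm by 85 mm) begins 54 mm behind the grasp point. The pads swing forward as they close: fully open they stand 13 mm farther back than shut.
Start: joints at [-1.346, 0.124, 1.65, -0, 1.367, -0.083], TCP at [196.893, -619.45, 231.322] pointing down, gripper open.
Joint ranges: [-2.61, 2.61], [-1.02, 2.33], [0.03, 2.71], [-1.35, 4.49], [0.32, 2.68], [-2.91, 2.91]. Speed limits (rad/s): [2.57, 2.57, 3.14, 3.14, 3.14, 3.14].

INTERFACE

Orientations are given as a rotation vector (axis times angle).
In Python, from rig import robot, get_image, camera_model gives the robot as it stands.
- The arm moves only by the shell command python3 -m inch 'ROWS' [FORCE]. ROWS is JSON, a list of rows, each a list of 3 entries, a list of its own where there are three numbers: the shift along the tool's x, y, z in m, then the turn about the tool's z in degrees, then the opening in per cent of the stroke, from 0 (shut) to 100 (fully open). A call has 1 to 20 rows; each row shifts and turns the commanded pose from where the row before left it, along the tool's axes as they then stand; what a row does not reach is not made up. A row lasts 1/8 s, in which the tool goes at most 62.5 mm and 10.7 degrees, less where a joint would pass 70% of its speed; a pose out of reach is approached as far as the arm can. A call is refused whole if a number of a shift passes 0.0625 or a number of a turn 10.7, either way. A call with a gripper value outside its range is refused whole. The fingers move at their own pace and stop on an object; FORCE is the grip in N (left out, the last holds). Time passes only in rows, so rows that do not move let the fingers close. It gives the time, the measured TCP pose, the force and the opening at its end, in the units of the state.
- robot.get_obs(): the state, without advancing time (a new reading comes with each control period).
- get_image(name): name is "scene" or "side" or "wrist"; returns (picture, depth): 420x560x3 uint8, red, green, blue; 420x560 float32, mm along the optical axis (not along the pixel's ray), 0 where there is no reading.
- camera_model(name): a dict with "fx", "fy", "cx", "cy" (pixels), "k1" (the pictures are not rectified: a ray, as slopes to the right and down, at radius r is drawn at 1 + k1 r^2 times it, then the intrinsics apply), "rvec" (rotation vector, rad) and "tvec" (3), from world to camera coordinates, as OpenCV has them; the wrist camera has in their place "mount" (4x4, takes a point from camera to tool coordinates, whose origin is the TCP and whose axes are the flange's). Camera axes: x right, y down, z forward; pixel columns grow to the right and rows downward; lengths in mm; the calibration is good to about 2 mm. A picture is of the moment at which its call begins: read the wrist's pose just before it. camera_model takes no time and is no camera call.
- robot.hand_in(): hands the job in, once; it reports no verdict.
The state is a dict: "clock": time; "joint_positions": joint angles; "qvel": joint speeds; "joint_efforts": joint torques, N m; "eef_pos": TCP position; "orientation": TCP orientation; "contact_force": force on the tool from outside, world axes, zero at the start; "torque": the same for the moment, N m; "width": finger opening in mm.
Only numpy, scipy, OpenCV 4.12 (cv2) and the standard library are available. Lean on these libraries where they do the work, as an engineer would, in place of code of your own. Each camera call takes 0.05 s, during which the arm holds its last target.

TASK

Move the four sample containers from the black cups of the steel carrier to the pockets of the empty blue rack, one in each pocket, in reverse order: the one nearest the carrier's handle goes into the pocket farthest from the rack's handle, the next beside it, and so on, the last ending nearest the rack's handle. Keep them upright on the way, and leave all four standing flat on the pocket floors, let go.

Things in the scene. Friction and masses are not known exactly. Their poses are not given: they have to be found in the camera images.
- vial_tall: Tall slim round vial. White closed plastic sample container with a grey cap, it stands upright at the start in one of the carrier's cups, its sides within 0.12 rad of the cup's. Origin: centre of its underside, z up. 30 mm diameter over the body, 64 mm high, then a 30 mm wide flat cap from 67 mm up to 84 mm. About 70 g.
- vial_wide: Short wide jar. White closed plastic sample container with a grey cap, it stands upright at the start in one of the carrier's cups, its sides within 0.12 rad of the cup's. Origin: centre of its underside, z up. 38 mm diameter body, 48 mm high, then a 38 mm wide flat cap from 50 mm up to 62 mm. About 80 g.
- vial_square: Square bottle. White closed plastic sample container with a grey cap, it stands upright at the start in one of the carrier's cups, its sides within 0.12 rad of the cup's. Origin: centre of its underside, z up. 34 x 34 mm straight body (sides parallel to its x and y), 54 mm high, then a narrow neck and a 24 mm round cap up to 74 mm. About 70 g.
- vial_cone: Round bottle with cone-shaped shoulders. White closed plastic sample container with a grey cap, it stands upright at the start in one of the carrier's cups, its sides within 0.12 rad of the cup's. Origin: centre of its underside, z up. 34 mm diameter straight body up to 48 mm, a cone up to 66 mm, and a 16 mm round cap up to 78 mm. About 60 g.
- carrier: The carrier that the containers come from: a fixed steel plate 64 x 248 mm, 6 mm thick, with a row of four black cups on it, centred at y = +93, +31, -31 and -93 mm (62 mm pitch). Beyond the +y end a 40 mm tab carries a steel loop handle, 32 mm high. Origin: centre of the row, on the table; y along the row to the handle, z up. May be nearer or farther than the rack.
- rack: The rack to be filled, empty at first: a fixed blue plastic piece 62 x 248 mm with a row of four 56 mm square pockets centred at y = +93, +31, -31 and -93 mm; pocket floors 9 mm and wall tops 21 mm above the table. Beyond the +y end a 40 mm tab carries a steel loop handle, 32 mm high. Origin: centre of the row, on the table; y along the row to the handle, z up. May be nearer or farther than the carrier.
- cup_a: Fixed black square open cup on the carrier, 61 mm square outside, 56 mm inside, 15 mm high, floor 3 mm thick (so the floor inside is 9 mm and the rim 21 mm above the table). Origin: centre of its underside; axes parallel to the carrier's. All four cups look alike. At the start it holds the tall slim vial.
- cup_b: Fixed black square open cup on the carrier, 61 mm square outside, 56 mm inside, 15 mm high, floor 3 mm thick (so the floor inside is 9 mm and the rim 21 mm above the table). Origin: centre of its underside; axes parallel to the carrier's. All four cups look alike. At the start it holds the short wide jar.
- cup_c: Fixed black square open cup on the carrier, 61 mm square outside, 56 mm inside, 15 mm high, floor 3 mm thick (so the floor inside is 9 mm and the rim 21 mm above the table). Origin: centre of its underside; axes parallel to the carrier's. All four cups look alike. At the start it holds the square bottle.
- cup_d: Fixed black square open cup on the carrier, 61 mm square outside, 56 mm inside, 15 mm high, floor 3 mm thick (so the floor inside is 9 mm and the rim 21 mm above the table). Origin: centre of its underside; axes parallel to the carrier's. All four cups look alike. At the start it holds the bottle with cone shoulders.
Things that resemble listed ones, but are neither listed nor needed, are in the scene too. Leave any purple or turquoise look-alike of the vial_square alone. What is shaped like the vial_tall but orange is not meant.

How it is judged (in metres and radians):
At the end, for the whole second after the job is handed in: Each container stands in the rack pocket mirroring its first cup (cup at y on the carrier, pocket at -y on the rack): within 14 mm of the pocket centre in x and y, underside within 4 mm of the pocket floor, upright within 0.1 rad, at rest, not touched by the fingers (((y of cup_a in the frame of carrier between 0.073 and 0.113 m and y of vial_tall in the frame of rack between -0.107 and -0.079 m) or (y of cup_a in the frame of carrier between 0.011 and 0.051 m and y of vial_tall in the frame of rack between -0.045 and -0.017 m) or (y of cup_a in the frame of carrier between -0.051 and -0.011 m and y of vial_tall in the frame of rack between 0.017 and 0.045 m) or (y of cup_a in the frame of carrier between -0.113 and -0.073 m and y of vial_tall in the frame of rack between 0.079 and 0.107 m)) and x of vial_tall in the frame of rack between -0.014 and 0.014 m and z of vial_tall in the frame of rack between 0.005 and 0.013 m and angle between each of vial_tall, vial_wide, vial_square, vial_cone's own z axis and vertical below 0.1 rad and linear speed of each of vial_tall, vial_wide, vial_square, vial_cone below 0.02 m/s and angular speed of each of vial_tall, vial_wide, vial_square, vial_cone below 0.2 rad/s and contact force between the fingers and vial_tall below 0.05 N and ((y of cup_b in the frame of carrier between 0.073 and 0.113 m and y of vial_wide in the frame of rack between -0.107 and -0.079 m) or (y of cup_b in the frame of carrier between 0.011 and 0.051 m and y of vial_wide in the frame of rack between -0.045 and -0.017 m) or (y of cup_b in the frame of carrier between -0.051 and -0.011 m and y of vial_wide in the frame of rack between 0.017 and 0.045 m) or (y of cup_b in the frame of carrier between -0.113 and -0.073 m and y of vial_wide in the frame of rack between 0.079 and 0.107 m)) and x of vial_wide in the frame of rack between -0.014 and 0.014 m and z of vial_wide in the frame of rack between 0.005 and 0.013 m and contact force between the fingers and vial_wide below 0.05 N and ((y of cup_c in the frame of carrier between 0.073 and 0.113 m and y of vial_square in the frame of rack between -0.107 and -0.079 m) or (y of cup_c in the frame of carrier between 0.011 and 0.051 m and y of vial_square in the frame of rack between -0.045 and -0.017 m) or (y of cup_c in the frame of carrier between -0.051 and -0.011 m and y of vial_square in the frame of rack between 0.017 and 0.045 m) or (y of cup_c in the frame of carrier between -0.113 and -0.073 m and y of vial_square in the frame of rack between 0.079 and 0.107 m)) and x of vial_square in the frame of rack between -0.014 and 0.014 m and z of vial_square in the frame of rack between 0.005 and 0.013 m and contact force between the fingers and vial_square below 0.05 N and ((y of cup_d in the frame of carrier between 0.073 and 0.113 m and y of vial_cone in the frame of rack between -0.107 and -0.079 m) or (y of cup_d in the frame of carrier between 0.011 and 0.051 m and y of vial_cone in the frame of rack between -0.045 and -0.017 m) or (y of cup_d in the frame of carrier between -0.051 and -0.011 m and y of vial_cone in the frame of rack between 0.017 and 0.045 m) or (y of cup_d in the frame of carrier between -0.113 and -0.073 m and y of vial_cone in the frame of rack between 0.079 and 0.107 m)) and x of vial_cone in the frame of rack between -0.014 and 0.014 m and z of vial_cone in the frame of rack between 0.005 and 0.013 m and contact force between the fingers and vial_cone below 0.05 N).
It fails at once if a container is tipped by more than 0.7 rad (angle between any of vial_tall, vial_wide, vial_square, vial_cone's own z axis and vertical above 0.7 rad).
It also fails if it takes over 93 s, if anything falls off the work surface, if the arm or the gripper's body presses on something with over 40 N, if the wrist force passes 120 N, or if a joint passes its speed limit or range.

## Working session

There is one attempt and no reset: what is moved stays moved. The work goes in short steps, Python scripts to look and compute and a shell command to move; the robot and the scene stay as the last step left them, time stands still between calls to the robot, and variables do not carry over. Pictures are saved under pics/ and viewed, and the job is handed in when it is done.

```bash
ls; mkdir -p pics; python3 - <<'E'
from rig import robot, get_image, camera_model
import cv2, numpy as np
print(robot.get_obs(), robot.pinch_z)
for n in ["scene","side","wrist"]:
    m=camera_model(n); print(n,m)
    im,d=get_image(n); cv2.imwrite(f"pics/{n}0.png",im[:,:,::-1]); np.save(f"pics/{n}0d.npy",d)
E
```

```text
pics
{'clock': 0.0, 'joint_positions': array([-1.34561132e+00,  1.24470046e-01,  1.65167476e+00,  1.82895280e-05,
        1.36751947e+00, -8.25950478e-02]), 'qvel': array([ 3.04418556e-04,  5.83031053e-04,  2.09106838e-03, -6.68848316e-05,
       -1.08543658e-03, -1.28493397e-04]), 'joint_efforts': array([-2.50787989e-04, -4.23605955e+01, -3.65457129e+01, -1.00871948e-04,
        6.78185897e-03, -5.27232658e-06]), 'eef_pos': array([ 196.75540855, -618.85885666,  230.07527277]), 'orientation': array([-3.10242388e+00, -4.81231120e-01,  2.03609707e-04]), 'contact_force': array([-0.10768325,  0.4165721 , -0.5747766 ]), 'torque': array([-0.03134523, -0.00331295,  0.00722355]), 'width': 85.82824998139566} 18.700000000000003
scene {'fx': 383.38897027019607, 'fy': 383.38897027019607, 'cx': 285.2103698070711, 'cy': 206.22098392558087, 'k1': -0.029201572414838478, 'rvec': array([ 1.66865229,  1.53373652, -0.8550374 ]), 'tvec': array([ -16.37725613, -255.97592307, 1189.82756653])}
side {'fx': 444.0230452103381, 'fy': 444.0230452103381, 'cx': 282.82583465785973, 'cy': 209.31483911714662, 'k1': -0.01335944340235008, 'rvec': array([ 2.40981602, -0.39104516,  0.15118693]), 'tvec': array([-541.46970419,  153.94126428,  589.99499155])}
wrist {'fx': 290.3199332145327, 'fy': 290.3199332145327, 'cx': 284.11857339113584, 'cy': 213.1074459390414, 'k1': 0.005471636112780259, 'mount': array([[ 3.00480400e-04, -9.49732601e-01, -3.13062129e-01,
         8.13743886e+01],
       [ 9.99999840e-01,  4.35213520e-04, -3.60491118e-04,
        -4.25230621e-02],
       [ 4.78619038e-04, -3.13061970e-01,  9.49732580e-01,
        -1.41317754e+02],
       [ 0.00000000e+00,  0.00000000e+00,  0.00000000e+00,
         1.00000000e+00]])}
```

View pics/scene0.png

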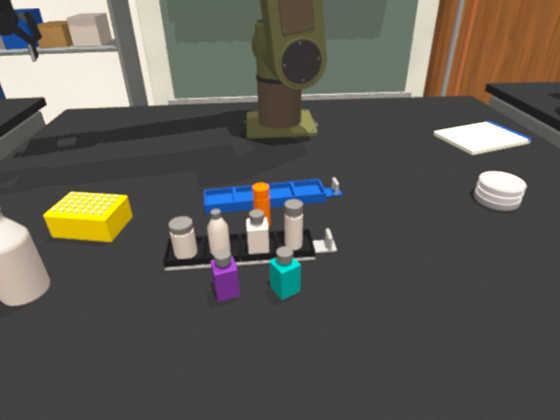

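View pics/side0.png

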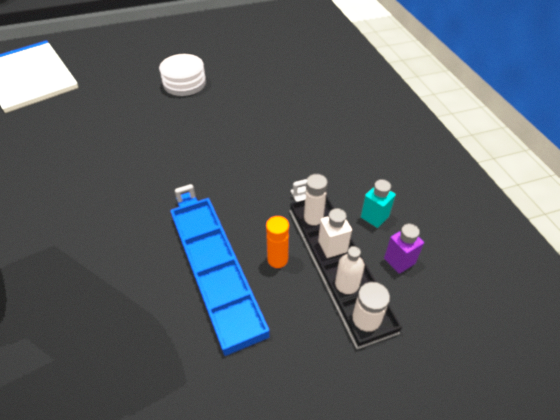

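View pics/wrist0.png

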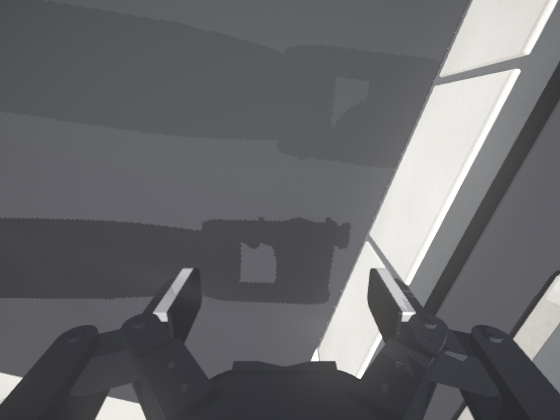

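Left to right in the scene view: wide jar (183,238), cone (218,235), square (257,232), tall (293,225), with the carrier handle at (328,240) and the rack handle at (336,187). The orange vial (262,200), turquoise (285,273) and purple (225,277) look-alikes are to be left alone. Next I measure positions.

```bash
cat > h.py <<'E'
import numpy as np, cv2
from scipy.spatial.transform import Rotation as R
from rig import camera_model
def K(m): return np.array([[m['fx'],0,m['cx']],[0,m['fy'],m['cy']],[0,0,1]])
def slopes(m,uv):
    uv=np.asarray(uv,float).reshape(-1,1,2)
    return cv2.undistortPoints(uv,K(m),np.array([m['k1'],0,0,0,0.])).reshape(-1,2)
def pose(m,obs=None):
    # returns Rcw (cam->world), origin
    if 'rvec' in m:
        Rw=R.from_rotvec(m['rvec']).as_matrix(); return Rw.T, -Rw.T@m['tvec']
    Rt=R.from_rotvec(obs['orientation']).as_matrix(); M=m['mount']
    return Rt@M[:3,:3], Rt@M[:3,3]+obs['eef_pos']
def cloud(m,d,obs=None):
    H,W=d.shape; u,v=np.meshgrid(np.arange(W),np.arange(H))
    s=slopes(m,np.stack([u,v],-1).reshape(-1,2).astype(float))
    P=np.c_[s,np.ones(len(s))]*d.reshape(-1,1)
    Rc,o=pose(m,obs); return (P@Rc.T+o).reshape(H,W,3)
def onplane(m,uv,z,obs=None):
    s=slopes(m,uv); Rc,o=pose(m,obs); r=np.c_[s,np.ones(len(s))]@Rc.T
    return o+r*((z-o[2])/r[:,2])[:,None]
E
cat > a.py <<'E'
from h import *
for n in ["side","scene"]:
    m=camera_model(n); im=cv2.imread(f"pics/{n}0.png"); d=np.load(f"pics/{n}0d.npy"); P=cloud(m,d)
    hsv=cv2.cvtColor(im,cv2.COLOR_BGR2HSV); ok=d>0
    tab=P[ok&(hsv[...,2]<40)&(np.abs(P[...,2])<8)]; print(n,"table z",np.median(tab[:,2]))
    box=(P[...,0]>300)&(P[...,0]<1000)&(np.abs(P[...,1])<450)
    blue=ok&(hsv[...,0]>100)&(hsv[...,0]<125)&(hsv[...,1]>120)&box&(P[...,2]>3)
    q=P[blue&(P[...,2]>16)]; print("rack z95",np.percentile(q[:,2],95)); print(" rect all",cv2.minAreaRect(q[:,:2].astype(np.float32)))
    for nm,h in dict(orange=(3,15),teal=(80,95),purple=(130,155)).items():
        k=ok&(hsv[...,0]>=h[0])&(hsv[...,0]<=h[1])&(hsv[...,1]>120)&box&(P[...,2]>5)
        q=P[k]; print(nm,k.sum(),q.min(0) if len(q) else '',q.max(0) if len(q) else '')
    k=ok&(hsv[...,1]<70)&box&(P[...,2]>40)&(P[...,2]<110)&(P[...,0]>350)
    nn,lab,st,ce=cv2.connectedComponentsWithStats(k.astype(np.uint8))
    for i in range(1,nn):
        if st[i,4]<40: continue
        q=P[lab==i]; zt=np.percentile(q[:,2],95)
        t=q[q[:,2]>zt-4]; c,r=cv2.minEnclosingCircle(t[:,:2].astype(np.float32)); print("blob",st[i],"ztop",zt.round(1),"c",np.round(c,1),round(r,1), "med", np.median(t,0).round(1))
    k=ok&(hsv[...,2]<60)&box&(P[...,2]>15)&(P[...,2]<25)
    q=P[k]; print("black",k.sum(),cv2.minAreaRect(q[:,:2].astype(np.float32)))
E
python3 a.py
```

```text
side table z -1.4188294410263325
rack z95 22.766681552065393
 rect all ((446.2295837402344, -48.95094299316406), (62.41245651245117, 274.9491882324219), 5.7231340408325195)
orange 680 [523.98887392 -85.09735813   5.25743081] [552.98577213 -62.73954082  85.09750341]
teal 808 [689.95973042 -62.82147369   5.04182564] [735.35903791 -23.32511467  65.54073929]
purple 925 [ 689.54314302 -149.25774865    5.04470834] [ 730.1027174  -113.35314148   66.25426994]
blob [160  56  43  25 755] ztop 46.9 c [491.3 423. ] 45.2 med [489.2 415.9  45.4]
blob [305 174  22  39 703] ztop 93.7 c [615.5 -17.9] 15.6 med [614.7 -19.2  92.8]
blob [374 180  17  17 216] ztop 75.7 c [712.2 -39.2] 12.8 med [712.4 -41.   74.1]
blob [320 209  31  37 825] ztop 83.6 c [623.3 -78.3] 12.7 med [622.3 -79.3  82.8]
blob [401 224  18  19 269] ztop 75.5 c [ 710.  -128.6] 12.3 med [ 709.7 -129.    74.3]
blob [337 247  27  36 685] ztop 87.3 c [ 617.3 -143.6] 7.9 med [ 617.2 -144.2   86.7]
blob [ 355  282   35   39 1009] ztop 72.1 c [ 620.  -201.1] 19.3 med [ 619.7 -202.1   70.8]
black 1028 ((620.6090698242188, -109.32653045654297
[... 612 characters left out ...]
0  18  36 591] ztop 92.2 c [618.7 -17.5] 15.2 med [621.1 -18.9  91.5]
blob [207 209  22  32 482] ztop 85.8 c [ 620.1 -143.7] 8.2 med [ 622.6 -144.2   85.5]
blob [247 210  22  32 575] ztop 82.1 c [625.7 -80.3] 12.5 med [628.3 -79.5  81.5]
blob [169 217  26  28 594] ztop 70.4 c [ 622.9 -202.4] 19.9 med [ 625.1 -201.6   69.6]
blob [   0  224   43   63 1822] ztop 106.9 c [ 687.7 -420.5] 25.7 med [ 694.9 -414.7  106.5]
blob [277 247  16  17 237] ztop 74.2 c [715.5 -41.3] 12.4 med [717.  -40.7  73.1]
blob [214 249  17  18 250] ztop 74.1 c [ 712.9 -129.5] 12.6 med [ 714.  -129.3   73. ]
black 741 ((623.0010986328125, -110.22259521484375), (64.40438079833984, 247.87184143066406), 1.2121068239212036)
```

```bash
python3 -m inch '[[[0,0,0],-10.5,100],[[0,0,0],-10.5,100],[[0,0,0],-10.5,100],[[0,0,0],-10.5,100],[[0,0,0],-10.5,100],[[0,0,0],-10.5,100],[[0,0,0],-10.5,100],[[0,0,0],0,100]]' 60
cat > st.py <<'E'
from h import *
from rig import robot
import sys
o=robot.get_obs(); M=R.from_rotvec(o['orientation']).as_matrix()
print('t',round(o['clock'],2),'tcp',o['eef_pos'].round(1),'ytool ang',np.degrees(np.arctan2(M[1,1],M[0,1])).round(2),'tilt',np.degrees(np.arccos(-M[2,2])).round(2),'w',round(o['width'],1),'F',o['contact_force'].round(1),'q',o['joint_positions'].round(2))
if len(sys.argv)>3:
    t=np.array([float(a) for a in sys.argv[1:4]])
    print('shift tool m',(M.T@(t-o['eef_pos'])/1000).round(4))
if len(sys.argv)>4:
    a=np.degrees(np.arctan2(M[1,1],M[0,1])); print('turn',round(a-float(sys.argv[4]),2))
E
python3 st.py 540 -70 250
```

```text
clock: 1.15
eef_pos: [196.9, -619.2, 230.8]
orientation: [-2.201, -2.24, -0.001]
contact_force: [0.2, 0.1, -0.3]
width: 85.3
t 1.15 tcp [ 196.9 -619.2  230.8] ytool ang 1.01 tilt 0.05 w 85.3 F [ 0.2  0.1 -0.3] q [-1.35  0.12  1.65  0.    1.37 -1.36]
shift tool m [ 0.5431  0.3528 -0.0188]
```

```bash
python3 -m inch '[[[0.045,0.0295,-0.002],0,100],[[0.045,0.0295,-0.002],0,100],[[0.045,0.0295,-0.002],0,100],[[0.045,0.0295,-0.002],0,100],[[0.045,0.0295,-0.002],0,100],[[0.045,0.0295,-0.002],0,100],[[0.045,0.0295,-0.002],0,100],[[0.045,0.0295,-0.002],0,100],[[0.045,0.0295,-0.002],0,100],[[0.045,0.0295,-0.002],0,100],[[0.045,0.0295,-0.002],0,100],[[0.045,0.0295,-0.002],0,100],[[0,0,0],0,100],[[0,0,0],0,100]]' 60
python3 st.py
python3 - <<'E'
from h import *
from rig import robot,get_image
o=robot.get_obs(); im,d=get_image("wrist"); cv2.imwrite("pics/w1.png",im[:,:,::-1]); np.savez("pics/w1.npz",d=d,p=o['eef_pos'],r=o['orientation'])
E
```

```text
clock: 2.9
eef_pos: [539.9, -72.6, 255.0]
orientation: [-2.2, -2.242, 0.001]
contact_force: [0.2, -0.3, 0.4]
width: 85.2
t 2.9 tcp [539.9 -72.6 255. ] ytool ang 1.07 tilt 0.05 w 85.2 F [ 0.2 -0.3  0.4] q [-0.23 -0.12  1.86 -0.    1.41 -0.25]
```

View pics/w1.png

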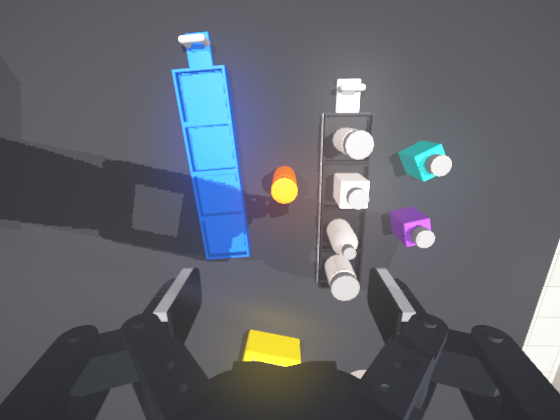

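The wrist view shows the rack with its handle at (197,48), the carrier's white containers with the handle at (348,95), and the orange vial between them at (285,185). The blue and white objects are clear of each other. I'll compute positions from this view.

```bash
cat > b.py <<'E'
from h import *
m=camera_model("wrist"); z=np.load("pics/w1.npz"); o=dict(eef_pos=z['p'],orientation=z['r']); d=z['d']
im=cv2.imread("pics/w1.png"); hsv=cv2.cvtColor(im,cv2.COLOR_BGR2HSV); P=cloud(m,d,o); ok=d>0
blue=ok&(hsv[...,0]>95)&(hsv[...,0]<125)&(hsv[...,1]>100)&(P[...,0]<520)
for lo in (16,18):
    q=P[blue&(P[...,2]>lo)]; print("rack",len(q),np.percentile(q[:,2],95),cv2.minAreaRect(q[:,:2].astype(np.float32)))
q=P[blue&(P[...,2]<13)&(P[...,2]>3)]; print("floor z",np.median(q[:,2]))
# corner ray casts: row fit of outer contour below tab
ys=np.arange(80,250,10); 
k=(hsv[...,2]<80)&ok&(P[...,2]>15)&(P[...,2]<26)&(P[...,0]>570)&(P[...,0]<680)&(P[...,1]<40)&(P[...,1]>-260)
q=P[k]; print("carrier",len(q),cv2.minAreaRect(q[:,:2].astype(np.float32)))
k=ok&(hsv[...,1]<80)&(P[...,2]>40)&(P[...,2]<110)&(P[...,0]>570)&(P[...,0]<680)&(P[...,1]<40)&(P[...,1]>-260)
n,lab,st,ce=cv2.connectedComponentsWithStats(k.astype(np.uint8))
for i in range(1,n):
    if st[i,4]<40: continue
    q=P[lab==i]; zt=np.percentile(q[:,2],90); t=q[q[:,2]>zt-4]; c,r=cv2.minEnclosingCircle(t[:,:2].astype(np.float32)); print(st[i],zt.round(1),np.round(c,1),round(r,1))
k=ok&(hsv[...,0]<16)&(hsv[...,1]>150)&(P[...,2]>75)&(P[...,0]<600)&(P[...,0]>500); q=P[k]; print("orange",cv2.minEnclosingCircle(q[:,:2].astype(np.float32)))
E
python3 b.py
```

```text
rack 2089 21.08966382917681 ((447.5583190917969, -49.555877685546875), (63.70384979248047, 273.7471618652344), 5.706267356872559)
rack 1862 21.120107115729443 ((448.7385559082031, -61.55625915527344), (63.692169189453125, 249.64016723632812), 5.694246292114258)
floor z 7.77388904628765
carrier 103 ((623.5743408203125, -195.00389099121094), (59.40761947631836, 71.02238464355469), 2.1100504398345947)
[337 129  37  31 883] 92.0 [616.8 -17.3] 14.9
[337 178  33  32 957] 81.7 [624.4 -77.8] 11.9
[330 227  29  33 668] 85.1 [ 619.4 -143. ] 8.0
[328 265  32  36 873] 69.8 [ 622.1 -200.4] 18.9
orange ((540.6761474609375, -69.11666107177734), 14.811667442321777)
```

```bash
python3 st.py 617 -17.6 120 1.4;python3 st.py 617 -17.6 31
```

```text
t 2.95 tcp [539.7 -73.1 255. ] ytool ang 1.02 tilt 0.04 w 85.3 F [-0.1 -0.1  0.1] q [-0.23 -0.12  1.86 -0.    1.41 -0.25]
shift tool m [0.0542 0.0784 0.135 ]
turn -0.38
t 2.95 tcp [539.7 -73.1 255. ] ytool ang 1.02 tilt 0.04 w 85.3 F [-0.1 -0.1  0.1] q [-0.23 -0.12  1.86 -0.    1.41 -0.25]
shift tool m [0.0542 0.0784 0.224 ]
```

```bash
python3 -m inch '[[[0.027,0.039,0.02],0,100],[[0.027,0.039,0.025],0,100],[[0,0,0.045],0,100],[[0,0,0.045],0,100],[[0,0,0],0,100]]' 40
python3 st.py 617 -17.6 31 
python3 - <<'E'
from h import *
from rig import robot,get_image
o=robot.get_obs(); im,d=get_image("wrist"); cv2.imwrite("pics/w2.png",im[:,:,::-1])
E
```

```text
clock: 3.58
eef_pos: [613.3, -18.0, 115.5]
orientation: [-2.197, -2.235, 0.009]
contact_force: [-0.5, -0.5, 0.0]
width: 85.5
t 3.58 tcp [613.3 -18.  115.5] ytool ang 0.98 tilt 0.55 w 85.5 F [-0.5 -0.5  0. ] q [-0.12  0.15  1.83 -0.    1.18 -0.13]
shift tool m [0.0003 0.0045 0.0845]
```

View pics/w2.png

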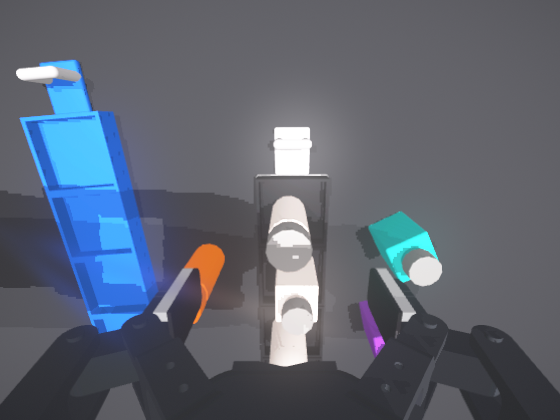

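The tall vial's cap (289,245) lies on the jaws' mid line, and the orange vial (205,275) is outside the left finger. I go down and grip.

```bash
python3 -m inch '[[[0,0,0],0,100],[[0,0,0.03],0,100],[[0,0,0.03],0,100],[[0,0,0],0,100],[[0,0,0],0,100]]' 40; python3 st.py 617 -17.6 31
```

```text
clock: 4.25
eef_pos: [618.8, -17.4, 63.1]
orientation: [2.197, 2.241, 0.004]
contact_force: [0.3, -1.4, 0.5]
width: 85.4
t 4.25 tcp [618.8 -17.4  63.1] ytool ang 1.12 tilt 0.24 w 85.4 F [ 0.3 -1.4  0.5] q [-0.11  0.21  1.85 -0.    1.07 -0.13]
shift tool m [-0.0002 -0.0019  0.0321]
```

```bash
python3 -m inch '[[[0,-0.0015,0.03],0,100],[[0,0,0],0,100],[[0,0,0],0,100]]' 40; python3 st.py 617 -17.6 31; python3 -m inch '[[[0,0,0],0,60],[[0,0,0],0,0],[[0,0,0],0,0],[[0,0,0],0,0],[[0,0,0],0,0],[[0,0,0],0,0]]' 40; python3 st.py
```

```text
clock: 4.62
eef_pos: [616.8, -17.2, 32.3]
orientation: [2.198, 2.242, 0.003]
contact_force: [0.0, -0.4, -0.3]
width: 85.1
t 4.62 tcp [616.8 -17.2  32.3] ytool ang 1.13 tilt 0.16 w 85.1 F [ 0.  -0.4 -0.3] q [-0.11  0.25  1.87  0.    1.02 -0.13]
shift tool m [-0.0004  0.0002  0.0013]
clock: 5.38
eef_pos: [616.0, -17.1, 30.9]
orientation: [2.199, 2.243, 0.001]
contact_force: [-0.7, 0.5, 4.4]
width: 29.5
t 5.38 tcp [616.  -17.1  30.9] ytool ang 1.13 tilt 0.06 w 29.5 F [-0.7  0.5  4.4] q [-0.11  0.25  1.87  0.    1.02 -0.13]
```

```bash
python3 -m inch '[[[0,0,-0.01],0,0],[[0,0,-0.025],0,0],[[0,0,-0.04],0,0],[[0,0,-0.04],0,0],[[0,0,0],0,0]]' 40; python3 st.py 458 -154.2 35 5.7
```

```text
clock: 6.0
eef_pos: [617.9, -17.3, 150.0]
orientation: [2.195, 2.239, 0.007]
contact_force: [-0.1, -0.1, -0.2]
width: 29.0
t 6.0 tcp [617.9 -17.3 150. ] ytool ang 1.14 tilt 0.44 w 29.0 F [-0.1 -0.1 -0.2] q [-0.11  0.11  1.8  -0.    1.22 -0.13]
shift tool m [-0.1335 -0.1635  0.1139]
turn -4.56
```

```bash
python3 -m inch '[[[-0.01,-0.012,0],0,0],[[-0.022,-0.027,0],0,0],[[-0.023,-0.028,0],0,0],[[-0.023,-0.028,0],0,0],[[-0.023,-0.028,0],0,0],[[-0.022,-0.027,0],0,0],[[-0.01,-0.011,0],0,0],[[0,0,0],0,0],[[0,0,0],0,0],[[0,0,0],0,0]]' 40; python3 st.py 458 -154.2 31.5
python3 - <<'E'
from h import *
from rig import robot,get_image
im,d=get_image("wrist"); cv2.imwrite("pics/w3.png",im[:,:,::-1])
E
```

```text
clock: 7.25
eef_pos: [457.7, -152.7, 145.2]
orientation: [-2.198, -2.244, -0.0]
contact_force: [0.6, -1.3, -0.9]
width: 29.0
t 7.25 tcp [ 457.7 -152.7  145.2] ytool ang 1.2 tilt 0.02 w 29.0 F [ 0.6 -1.3 -0.9] q [-0.43 -0.18  2.1   0.    1.23 -0.45]
shift tool m [-0.0016  0.0002  0.1137]
```

View pics/w3.png

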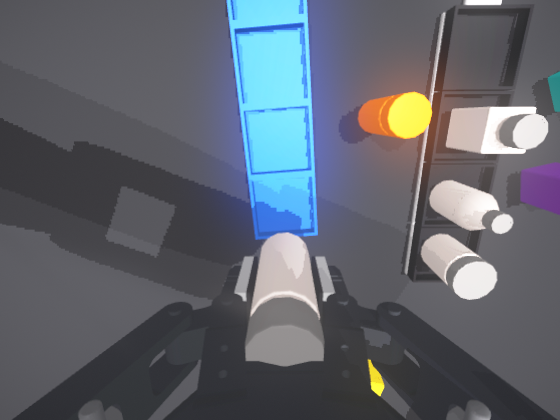

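The tall vial is held upright between the pads (285,300), and the rack pockets ahead are empty. I lower it.

```bash
python3 -m inch '[[[-0.0015,0,0.03],0,0],[[0,0,0.04],0,0],[[0,0,0.028],0,0],[[0,0,0.01],0,0],[[0,0,0.005],0,0],[[0,0,0],0,0],[[0,0,0],0,0]]' 40; python3 st.py 458 -154.2 31.5
```

```text
clock: 8.18
eef_pos: [458.2, -155.1, 33.6]
orientation: [2.198, 2.242, 0.001]
contact_force: [-0.1, -0.0, -1.0]
width: 29.0
t 8.18 tcp [ 458.2 -155.1   33.6] ytool ang 1.14 tilt 0.13 w 29.0 F [-0.1 -0.  -1. ] q [-0.44 -0.03  2.17  0.    1.   -0.46]
shift tool m [ 0.0009 -0.0002  0.0021]
```

```bash
python3 -m inch '[[[0,0,0.0015],0,0],[[0,0,0],0,0],[[0,0,0],0,0]]' 40; python3 st.py 458 -154.2 31.5
```

```text
clock: 8.55
eef_pos: [457.7, -154.9, 31.4]
orientation: [2.199, 2.243, 0.001]
contact_force: [0.3, 0.5, 2.7]
width: 29.0
t 8.55 tcp [ 457.7 -154.9   31.4] ytool ang 1.13 tilt 0.07 w 29.0 F [0.3 0.5 2.7] q [-0.44 -0.03  2.17  0.    1.   -0.46]
shift tool m [ 0.0007  0.0003 -0.0001]
```

```bash
python3 -m inch '[[[0,0,0],0,40],[[0,0,0],0,60],[[0,0,0],0,100],[[0,0,0],0,100],[[0,0,0],0,100],[[0,0,-0.03],0,100],[[0,0,-0.04],0,100],[[0,0,-0.04],0,100],[[0,0,0],0,100],[[0,0,0],0,100]]' 40; python3 st.py 624.6 -78.5 150
python3 - <<'E'
from h import *
from rig import robot,get_image
im,d=get_image("wrist"); cv2.imwrite("pics/w4.png",im[:,:,::-1])
E
```

```text
clock: 9.8
eef_pos: [456.8, -154.5, 140.2]
orientation: [-2.199, -2.243, 0.0]
contact_force: [0.3, -0.6, 0.2]
width: 85.4
t 9.8 tcp [ 456.8 -154.5  140.2] ytool ang 1.14 tilt 0.04 w 85.4 F [ 0.3 -0.6  0.2] q [-0.44 -0.18  2.1   0.    1.22 -0.46]
shift tool m [ 0.0727  0.1692 -0.0099]
```

View pics/w4.png

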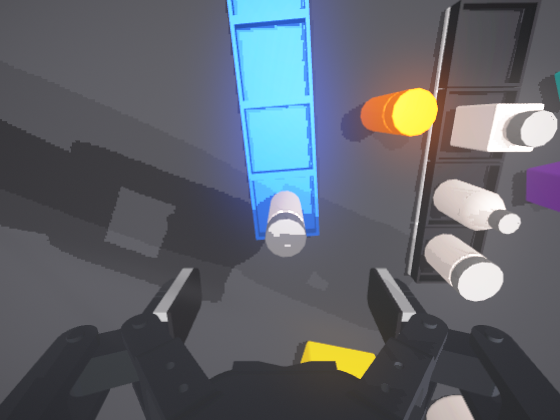

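The tall vial stands in the pocket farthest from the rack handle (285,215). Next is the square bottle.

```bash
python3 -m inch '[[[0.01,0.023,0],0,100],[[0.0125,0.029,0],0,100],[[0.0125,0.029,0],0,100],[[0.0125,0.029,0],0,100],[[0.0125,0.029,0],0,100],[[0.0125,0.0295,0],0,100],[[0,0,0.02],0,100],[[0,0,0.02],0,100],[[0,0,0],0,100],[[0,0,0],0,100]]' 40; python3 st.py 624.6 -78.5 27
python3 - <<'E'
from h import *
from rig import robot,get_image
im,d=get_image("wrist"); cv2.imwrite("pics/w5.png",im[:,:,::-1])
E
```

```text
clock: 11.1
eef_pos: [623.5, -79.2, 100.4]
orientation: [-2.2, -2.242, 0.001]
contact_force: [0.1, 0.7, 0.6]
width: 85.5
t 11.1 tcp [623.5 -79.2 100.4] ytool ang 1.1 tilt 0.05 w 85.5 F [0.1 0.7 0.6] q [-0.21  0.19  1.81 -0.    1.15 -0.23]
shift tool m [0.0007 0.0011 0.0734]
```

View pics/w5.png

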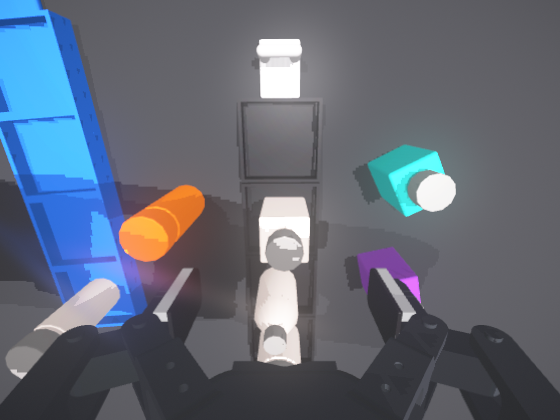

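The white square bottle (285,230) sits between the jaws, and the orange, turquoise and purple look-alikes are outside the fingers. I narrow the jaws a little, go down and grip.

```bash
python3 -m inch '[[[0.0005,0.001,0.025],0,80],[[0,0,0.025],0,80],[[0,0,0.018],0,80],[[0,0,0.005],0,80],[[0,0,0],0,80],[[0,0,0],0,80]]' 40; python3 st.py 624.6 -78.5 27; python3 -m inch '[[[0,0,0],0,40],[[0,0,0],0,0],[[0,0,0],0,0],[[0,0,0],0,0],[[0,0,0],0,0]]' 40; python3 st.py
```

```text
clock: 11.9
eef_pos: [626.2, -78.6, 29.1]
orientation: [2.198, 2.242, 0.002]
contact_force: [-0.8, -0.2, 0.1]
width: 68.3
t 11.9 tcp [626.2 -78.6  29.1] ytool ang 1.13 tilt 0.13 w 68.3 F [-0.8 -0.2  0.1] q [-0.21  0.28  1.83  0.    1.03 -0.23]
shift tool m [ 0.0001 -0.0016  0.0021]
clock: 12.52
eef_pos: [625.8, -78.5, 28.5]
orientation: [2.199, 2.243, 0.001]
contact_force: [-0.1, -0.9, 4.6]
width: 33.2
t 12.53 tcp [625.8 -78.5  28.5] ytool ang 1.13 tilt 0.07 w 33.2 F [-0.1 -0.9  4.6] q [-0.21  0.28  1.83  0.    1.03 -0.23]
```

```bash
python3 -m inch '[[[0,0,-0.01],0,0],[[0,0,-0.025],0,0],[[0,0,-0.04],0,0],[[0,0,-0.04],0,0],[[0,0,0],0,0],[[0,0,0],0,0]]' 40; python3 st.py 451.9 -92.5 29 1.1
```

```text
clock: 13.28
eef_pos: [624.5, -78.2, 141.8]
orientation: [-2.198, -2.242, 0.001]
contact_force: [0.0, -1.0, -0.1]
width: 33.6
t 13.28 tcp [624.5 -78.2 141.8] ytool ang 1.14 tilt 0.1 w 33.6 F [ 0.  -1.  -0.1] q [-0.21  0.15  1.78 -0.    1.22 -0.23]
shift tool m [-0.0109 -0.1726  0.113 ]
turn 0.04
```

```bash
python3 -m inch '[[[-0.001,-0.012,0],0,0],[[-0.002,-0.029,0],0,0],[[-0.002,-0.03,0],0,0],[[-0.002,-0.03,0],0,0],[[-0.002,-0.03,0],0,0],[[-0.001,-0.029,0],0,0],[[-0.001,-0.013,0],0,0],[[0,0,0.03],0,0],[[0,0,0.03],0,0],[[0,0,0],0,0],[[0,0,0],0,0]]' 40; python3 st.py 451.9 -92.5 29
python3 - <<'E'
from h import *
from rig import robot,get_image
im,d=get_image("wrist"); cv2.imwrite("pics/w6.png",im[:,:,::-1])
E
```

```text
clock: 14.65
eef_pos: [453.0, -92.9, 83.5]
orientation: [2.199, 2.243, 0.0]
contact_force: [0.3, -0.7, -1.1]
width: 33.7
t 14.65 tcp [453.  -92.9  83.5] ytool ang 1.14 tilt 0.04 w 33.7 F [ 0.3 -0.7 -1.1] q [-0.32 -0.16  2.19  0.    1.11 -0.34]
shift tool m [ 0.0005 -0.0011  0.0545]
```

View pics/w6.png

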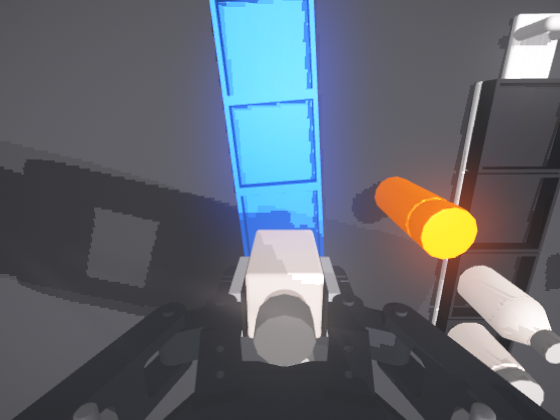

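The square bottle is held upright (285,275), lined up over the third pocket from the handle. I lower it.

```bash
python3 -m inch '[[[0,-0.001,0.03],0,0],[[0,0,0.015],0,0],[[0,0,0.007],0,0],[[0,0,0.002],0,0],[[0,0,0],0,0],[[0,0,0],0,0],[[0,0,0],0,0]]' 40; python3 st.py 451.9 -92.5 28.5
```

```text
clock: 15.58
eef_pos: [451.8, -92.9, 29.2]
orientation: [2.199, 2.243, 0.001]
contact_force: [-0.3, -0.2, -1.5]
width: 33.3
t 15.57 tcp [451.8 -92.9  29.2] ytool ang 1.14 tilt 0.05 w 33.3 F [-0.3 -0.2 -1.5] q [-0.32 -0.07  2.22 -0.    0.99 -0.34]
shift tool m [0.0004 0.0001 0.0007]
```

```bash
python3 -m inch '[[[0,0,0.001],0,0],[[0,0,0],0,0],[[0,0,0],0,0]]' 40; python3 st.py; python3 -m inch '[[[0,0,0],0,45],[[0,0,0],0,60],[[0,0,0],0,85],[[0,0,0],0,85],[[0,0,0],0,85],[[0,0,-0.03],0,85],[[0,0,-0.04],0,85],[[0,0,-0.04],0,85],[[0,0,0],0,85],[[0,0,0],0,85]]' 40; python3 st.py 619.2 -143.4 140
python3 - <<'E'
from h import *
from rig import robot,get_image
im,d=get_image("wrist"); cv2.imwrite("pics/w7.png",im[:,:,::-1])
E
```

```text
clock: 15.95
eef_pos: [451.9, -92.9, 29.0]
orientation: [2.199, 2.243, 0.0]
contact_force: [-2.9, 1.2, 7.0]
width: 33.5
t 15.95 tcp [451.9 -92.9  29. ] ytool ang 1.14 tilt 0.01 w 33.5 F [-2.9  1.2  7. ] q [-0.32 -0.07  2.22 -0.    0.99 -0.34]
clock: 17.2
eef_pos: [451.1, -92.7, 137.2]
orientation: [-2.199, -2.243, 0.001]
contact_force: [-0.3, 0.5, -1.1]
width: 72.8
t 17.2 tcp [451.1 -92.7 137.2] ytool ang 1.13 tilt 0.05 w 72.8 F [-0.3  0.5 -1.1] q [-0.32 -0.23  2.15  0.    1.22 -0.34]
shift tool m [-0.0541  0.1671 -0.003 ]
```

View pics/w7.png

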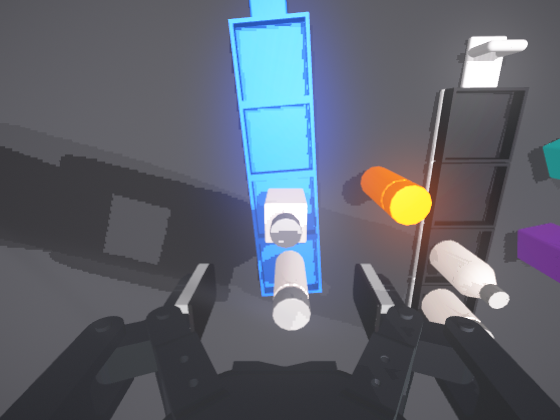

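Square (286,212) and tall (290,285) stand in their pockets. Next is the cone bottle.

```bash
python3 -m inch '[[[-0.008,0.023,0],0,85],[[-0.009,0.029,0],0,85],[[-0.009,0.029,0],0,85],[[-0.0095,0.029,0],0,85],[[-0.0095,0.029,0],0,85],[[-0.009,0.028,0],0,85],[[0,0,0.02],0,85],[[0,0,0.018],0,85],[[0,0,0],0,85],[[0,0,0],0,85]]' 40; python3 st.py 619.2 -143.4 25
python3 - <<'E'
from h import *
from rig import robot,get_image
im,d=get_image("wrist"); cv2.imwrite("pics/w8.png",im[:,:,::-1])
E
```

```text
clock: 18.5
eef_pos: [618.8, -143.2, 99.5]
orientation: [-2.199, -2.243, 0.001]
contact_force: [0.5, -0.2, 0.2]
width: 72.2
t 18.5 tcp [ 618.8 -143.2   99.5] ytool ang 1.14 tilt 0.04 w 72.2 F [ 0.5 -0.2  0.2] q [-0.31  0.2   1.79  0.    1.15 -0.33]
shift tool m [-0.0002  0.0004  0.0745]
```

View pics/w8.png

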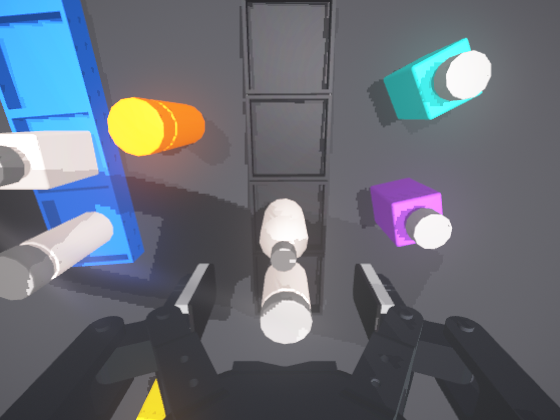

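The cone bottle (284,230) is centred between the jaws. I go down and grip.

```bash
python3 -m inch '[[[0,0,0.025],0,80],[[0,0,0.025],0,80],[[0,0,0.02],0,80],[[0,0,0.004],0,80],[[0,0,0],0,80],[[0,0,0],0,80]]' 40; python3 st.py 619.2 -143.4 25; python3 -m inch '[[[0,0,0],0,40],[[0,0,0],0,0],[[0,0,0],0,0],[[0,0,0],0,0],[[0,0,0],0,0]]' 40; python3 st.py;  python3 -m inch '[[[0,0,-0.01],0,0],[[0,0,-0.025],0,0],[[0,0,-0.04],0,0],[[0,0,-0.04],0,0],[[0,0,0],0,0],[[0,0,0],0,0]]' 40; python3 st.py 445.7 -30.9 29
```

```text
clock: 19.3
eef_pos: [620.5, -143.8, 27.1]
orientation: [2.198, 2.242, 0.002]
contact_force: [0.1, 0.4, -0.0]
width: 68.4
t 19.3 tcp [ 620.5 -143.8   27.1] ytool ang 1.14 tilt 0.13 w 68.4 F [ 0.1  0.4 -0. ] q [-0.31  0.29  1.82 -0.    1.02 -0.33]
shift tool m [ 0.0004 -0.0013  0.0021]
clock: 19.92
eef_pos: [620.1, -143.7, 26.6]
orientation: [2.199, 2.243, 0.001]
contact_force: [-1.0, -0.0, 4.1]
width: 32.6
t 19.93 tcp [ 620.1 -143.7   26.6] ytool ang 1.13 tilt 0.07 w 32.6 F [-1.  -0.   4.1] q [-0.31  0.3   1.82  0.    1.02 -0.33]
clock: 20.68
eef_pos: [618.8, -143.2, 139.7]
orientation: [-2.198, -2.242, 0.001]
contact_force: [0.3, 0.2, -1.4]
width: 32.3
t 20.68 tcp [ 618.8 -143.2  139.7] ytool ang 1.14 tilt 0.1 w 32.3 F [ 0.3  0.2 -1.4] q [-0.31  0.16  1.76  0.    1.21 -0.33]
shift tool m [ 0.1157 -0.1706  0.1111]
```

```bash
python3 -m inch '[[[0.008,-0.012,0],0,0],[[0.019,-0.028,0],0,0],[[0.02,-0.03,0],0,0],[[0.02,-0.03,0],0,0],[[0.02,-0.03,0],0,0],[[0.019,-0.028,0],0,0],[[0.009,-0.013,0],0,0],[[0,0,0.03],0,0],[[0,0,0.03],0,0],[[0,0,0],0,0],[[0,0,0],0,0]]' 40; python3 st.py 445.7 -30.9 27
python3 - <<'E'
from h import *
from rig import robot,get_image
im,d=get_image("wrist"); cv2.imwrite("pics/w9.png",im[:,:,::-1])
im,d=get_image("side"); cv2.imwrite("pics/s9.png",im[130:370,130:430,::-1].repeat(2,0).repeat(2,1))
E
```

```text
clock: 22.05
eef_pos: [446.8, -32.0, 81.5]
orientation: [2.199, 2.243, 0.001]
contact_force: [0.6, 0.4, 0.1]
width: 32.5
t 22.05 tcp [446.8 -32.   81.5] ytool ang 1.13 tilt 0.04 w 32.5 F [0.6 0.4 0.1] q [-0.19 -0.19  2.22 -0.    1.11 -0.21]
shift tool m [ 0.0011 -0.0011  0.0545]
```

View pics/w9.png

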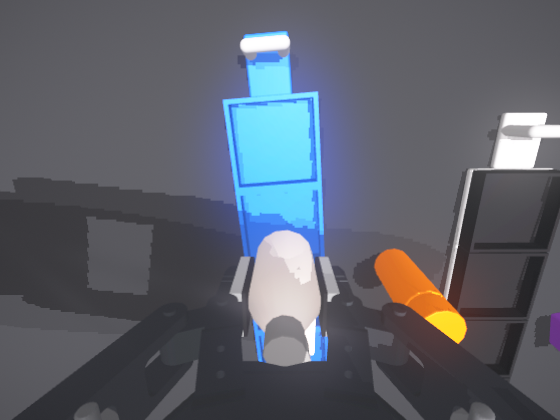

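View pics/s9.png

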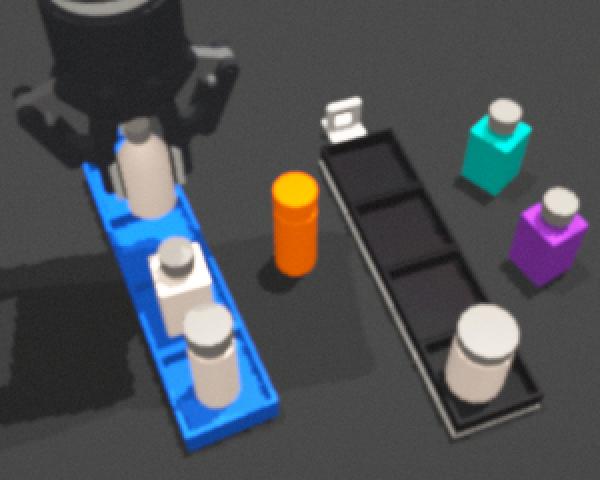

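The cone bottle is held upright above the second pocket (side crop 148,170); square and tall stand properly. I lower it.

```bash
python3 -m inch '[[[0.001,-0.001,0.03],0,0],[[0,0,0.015],0,0],[[0,0,0.007],0,0],[[0,0,0.0025],0,0],[[0,0,0],0,0],[[0,0,0],0,0],[[0,0,0],0,0]]' 40; python3 st.py 445.7 -30.9 26.6
```

```text
clock: 23.02
eef_pos: [446.1, -31.1, 27.1]
orientation: [2.198, 2.242, 0.002]
contact_force: [0.4, -0.9, 1.7]
width: 32.8
t 23.02 tcp [446.1 -31.1  27.1] ytool ang 1.14 tilt 0.11 w 32.8 F [ 0.4 -0.9  1.7] q [-0.19 -0.1   2.25 -0.    0.99 -0.21]
shift tool m [ 0.0002 -0.0004  0.0005]
```

```bash
python3 -m inch '[[[0,0,0.0005],0,0],[[0,0,0],0,0],[[0,0,0],0,0]]' 40; python3 st.py; python3 -m inch '[[[0,0,0],0,45],[[0,0,0],0,60],[[0,0,0],0,85],[[0,0,0],0,85],[[0,0,0],0,85],[[0,0,-0.03],0,85],[[0,0,-0.04],0,85],[[0,0,-0.04],0,85],[[0,0,0],0,85],[[0,0,0],0,85]]' 40; python3 st.py 622 -201.3 136
python3 - <<'E'
from h import *
from rig import robot,get_image
im,d=get_image("wrist"); cv2.imwrite("pics/w10.png",im[:,:,::-1])
E
```

```text
clock: 23.4
eef_pos: [446.2, -31.1, 27.1]
orientation: [2.198, 2.243, 0.001]
contact_force: [-1.3, 0.3, 6.4]
width: 32.7
t 23.4 tcp [446.2 -31.1  27.1] ytool ang 1.14 tilt 0.08 w 32.7 F [-1.3  0.3  6.4] q [-0.19 -0.1   2.25 -0.    0.99 -0.21]
clock: 24.65
eef_pos: [444.8, -30.8, 135.2]
orientation: [-2.199, -2.243, 0.001]
contact_force: [0.7, -0.1, -1.0]
width: 72.7
t 24.65 tcp [444.8 -30.8 135.2] ytool ang 1.14 tilt 0.05 w 72.7 F [ 0.7 -0.1 -1. ] q [-0.19 -0.27  2.19 -0.    1.22 -0.21]
shift tool m [-0.174   0.1737 -0.001 ]
```

View pics/w10.png

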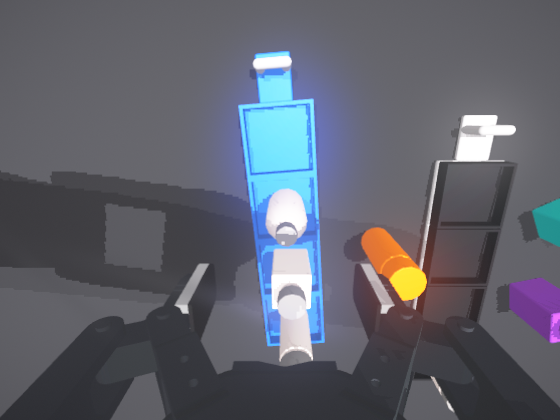

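The cone bottle stands in the second pocket (286,215). Last is the wide jar.

```bash
python3 -m inch '[[[-0.018,0.018,0],0,85],[[-0.026,0.026,0],0,85],[[-0.026,0.026,0],0,85],[[-0.026,0.026,0],0,85],[[-0.026,0.026,0],0,85],[[-0.026,0.026,0],0,85],[[-0.026,0.026,0],0,85],[[0,0,0.02],0,85],[[0,0,0.015],0,85],[[0,0,0],0,85],[[0,0,0],0,85]]' 40; python3 st.py 622 -201.3 27
python3 - <<'E'
from h import *
from rig import robot,get_image
im,d=get_image("wrist"); cv2.imwrite("pics/w11.png",im[:,:,::-1])
E
```

```text
clock: 26.08
eef_pos: [622.2, -200.8, 100.7]
orientation: [-2.198, -2.244, 0.0]
contact_force: [0.7, 0.6, -0.3]
width: 72.3
t 26.07 tcp [ 622.2 -200.8  100.7] ytool ang 1.17 tilt 0.03 w 72.3 F [ 0.7  0.6 -0.3] q [-0.39  0.24  1.75  0.    1.16 -0.41]
shift tool m [-0.0005 -0.0002  0.0737]
```

View pics/w11.png

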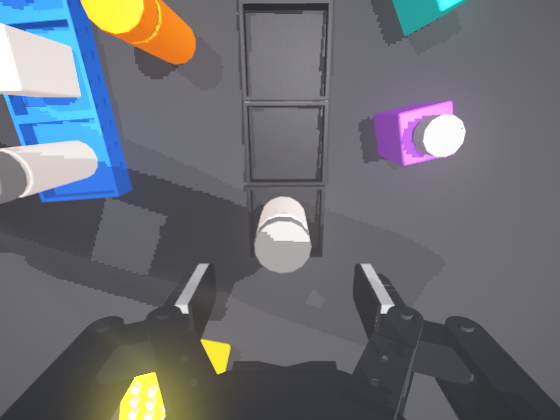

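The wide jar (283,240) is centred between the jaws. I go down, grip and lift.

```bash
python3 -m inch '[[[0,0,0.025],0,85],[[0,0,0.025],0,85],[[0,0,0.02],0,85],[[0,0,0.003],0,85],[[0,0,0],0,85],[[0,0,0],0,85]]' 40; python3 st.py 622 -201.3 27; python3 -m inch '[[[0,0,0],0,50],[[0,0,0],0,0],[[0,0,0],0,0],[[0,0,0],0,0],[[0,0,0],0,0]]' 40; python3 st.py;  python3 -m inch '[[[0,0,-0.01],0,0],[[0,0,-0.025],0,0],[[0,0,-0.04],0,0],[[0,0,-0.04],0,0],[[0,0,0],0,0],[[0,0,0],0,0]]' 40; python3 st.py 439.6 30.8 29
```

```text
clock: 26.88
eef_pos: [623.7, -201.8, 29.3]
orientation: [2.198, 2.242, 0.001]
contact_force: [-0.4, -0.6, -0.2]
width: 72.5
t 26.88 tcp [ 623.7 -201.8   29.3] ytool ang 1.14 tilt 0.14 w 72.5 F [-0.4 -0.6 -0.2] q [-0.39  0.33  1.77 -0.    1.04 -0.41]
shift tool m [ 0.0006 -0.0016  0.0023]
clock: 27.5
eef_pos: [623.2, -201.6, 28.6]
orientation: [2.199, 2.243, 0.001]
contact_force: [0.2, -0.3, 5.1]
width: 37.3
t 27.5 tcp [ 623.2 -201.6   28.6] ytool ang 1.14 tilt 0.07 w 37.3 F [ 0.2 -0.3  5.1] q [-0.39  0.33  1.78 -0.    1.04 -0.41]
clock: 28.25
eef_pos: [622.0, -201.1, 141.8]
orientation: [-2.198, -2.242, 0.001]
contact_force: [0.9, -0.1, -1.9]
width: 37.2
t 28.25 tcp [ 622.  -201.1  141.8] ytool ang 1.14 tilt 0.1 w 37.2 F [ 0.9 -0.1 -1.9] q [-0.39  0.2   1.72  0.    1.22 -0.41]
shift tool m [ 0.2354 -0.1776  0.1132]
```

```bash
python3 -m inch '[[[0.012,-0.009,0],0,0],[[0.026,-0.02,0],0,0],[[0.027,-0.02,0],0,0],[[0.027,-0.02,0],0,0],[[0.027,-0.02,0],0,0],[[0.027,-0.02,0],0,0],[[0.027,-0.02,0],0,0],[[0.027,-0.02,0],0,0],[[0.026,-0.02,0],0,0],[[0.011,-0.009,0],0,0],[[0,0,0.03],0,0],[[0,0,0.03],0,0],[[0,0,0],0,0],[[0,0,0],0,0]]' 40; python3 st.py 439.6 30.8 28.6
python3 - <<'E'
from h import *
from rig import robot,get_image
im,d=get_image("wrist"); cv2.imwrite("pics/w12.png",im[:,:,::-1])
E
```

```text
clock: 30.0
eef_pos: [440.5, 31.9, 83.5]
orientation: [2.199, 2.243, 0.001]
contact_force: [-0.8, 0.4, -0.4]
width: 37.2
t 30.0 tcp [440.5  31.9  83.5] ytool ang 1.12 tilt 0.03 w 37.2 F [-0.8  0.4 -0.4] q [-0.05 -0.21  2.23 -0.    1.12 -0.07]
shift tool m [-0.001  -0.0009  0.0549]
```

View pics/w12.png

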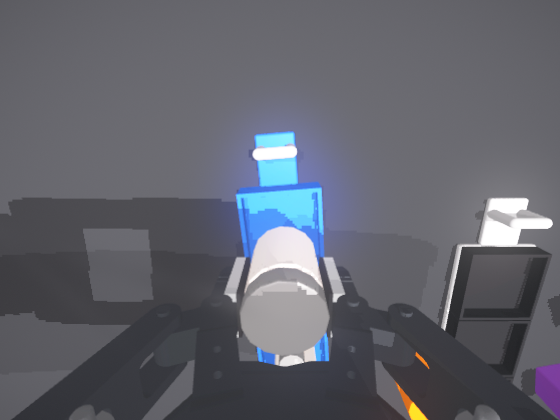

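The jar is held upright over the pocket next to the rack handle (275,150). I lower and release it.

```bash
python3 -m inch '[[[-0.001,-0.001,0.03],0,0],[[0,0,0.015],0,0],[[0,0,0.007],0,0],[[0,0,0.003],0,0],[[0,0,0],0,0],[[0,0,0],0,0],[[0,0,0],0,0]]' 40; python3 st.py 439.6 30.8 28.6
```

```text
clock: 30.92
eef_pos: [439.9, 30.9, 29.0]
orientation: [2.198, 2.243, 0.002]
contact_force: [-1.4, -0.4, 6.9]
width: 37.0
t 30.93 tcp [439.9  30.9  29. ] ytool ang 1.14 tilt 0.09 w 37.0 F [-1.4 -0.4  6.9] q [-0.05 -0.12  2.27 -0.    1.   -0.07]
shift tool m [-0.0001 -0.0003  0.0004]
```

```bash
python3 -m inch '[[[0,0,0],0,50],[[0,0,0],0,60],[[0,0,0],0,85],[[0,0,0],0,85],[[0,0,0],0,85],[[0,0,-0.03],0,85],[[0,0,-0.04],0,85],[[0,0,-0.05],0,85],[[0,0,-0.05],0,85],[[0,0,-0.05],0,85],[[0,0,0],0,85],[[0,0,0],0,85],[[0,0,0],0,85]]' 40; python3 st.py
cat > c.py <<'E'
from h import *
from rig import robot,get_image
ry=np.radians(5.7); c0=np.array([448.8,-61.7])
o=robot.get_obs()
for n in ["wrist","side","scene"]:
    o=robot.get_obs(); im,d=get_image(n); bgr=im[:,:,::-1].copy(); cv2.imwrite(f"pics/f_{n}.png",bgr)
    m=camera_model(n); P=cloud(m,d,o); hsv=cv2.cvtColor(bgr,cv2.COLOR_BGR2HSV)
    b=(P[...,0]>390)&(P[...,0]<500)&(P[...,1]>-220)&(P[...,1]<70)&(d>0)
    q=P[b&(hsv[...,0]>95)&(hsv[...,0]<125)&(hsv[...,1]>100)&(P[...,2]>18)&(P[...,2]<26)]
    print(n,cv2.minAreaRect(q[:,:2].astype(np.float32)))
    k=b&(hsv[...,1]<90)&(P[...,2]>45)&(P[...,2]<110)
    N,lab,st,ce=cv2.connectedComponentsWithStats(k.astype(np.uint8))
    for i in range(1,N):
        if st[i,4]<40: continue
        q=P[lab==i]; zt=np.percentile(q[:,2],90); t=q[q[:,2]>zt-4]; c,r=cv2.minEnclosingCircle(t[:,:2].astype(np.float32)); v=np.array(c)-c0
        print(' px',ce[i].round(),'ztop',zt.round(1),'r',round(r,1),'rack xy',(v@[np.cos(ry),np.sin(ry)]).round(1),(v@[-np.sin(ry),np.cos(ry)]).round(1))
E
python3 c.py
```

```text
clock: 32.55
eef_pos: [438.1, 31.0, 245.8]
orientation: [-2.198, -2.241, 0.004]
contact_force: [0.4, -0.2, -0.4]
width: 72.6
t 32.55 tcp [438.1  31.  245.8] ytool ang 1.13 tilt 0.2 w 72.6 F [ 0.4 -0.2 -0.4] q [-0.05 -0.37  2.08  0.    1.44 -0.07]
wrist ((449.344970703125, -61.568992614746094), (62.1146354675293, 247.96688842773438), 5.765411376953125)
 px [287. 190.] ztop 70.6 r 18.7 rack xy 1.7 93.8
 px [290. 238.] ztop 85.7 r 7.8 rack xy 1.6 31.4
 px [294. 283.] ztop 82.0 r 12.4 rack xy 1.1 -30.8
 px [297. 330.] ztop 92.1 r 15.3 rack xy 0.8 -93.8
side ((447.474365234375, -61.27735137939453), (62.40592575073242, 250.03761291503906), 5.725097179412842)
 px [198. 216.] ztop 78.8 r 8.7 rack xy -0.3 30.8
 px [219. 267.] ztop 83.8 r 12.0 rack xy -0.3 -31.0
 px [235. 301.] ztop 94.1 r 15.4 rack xy -1.2 -93.6
scene ((449.9444580078125, -62.180694580078125), (66.27118682861328, 248.51011657714844), 5.733351230621338)
 px [216. 175.] ztop 92.3 r 15.7 rack xy 1.6 -93.5
 px [279. 173.] ztop 84.0 r 9.3 rack xy 2.2 30.4
 px [309. 172.] ztop 70.3 r 19.1 rack xy 3.5 91.7
 px [248. 176.] ztop 82.0 r 13.2 rack xy 2.8 -33.2
```

View pics/f_wrist.png

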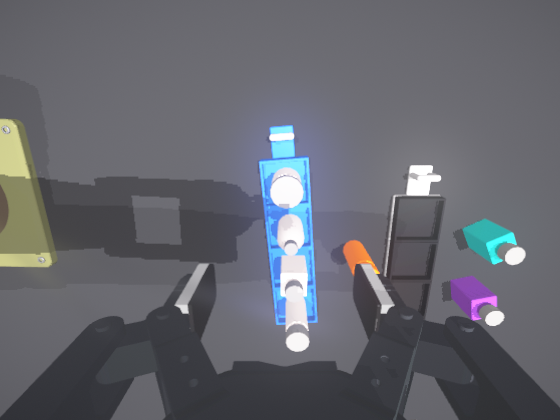

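View pics/f_side.png

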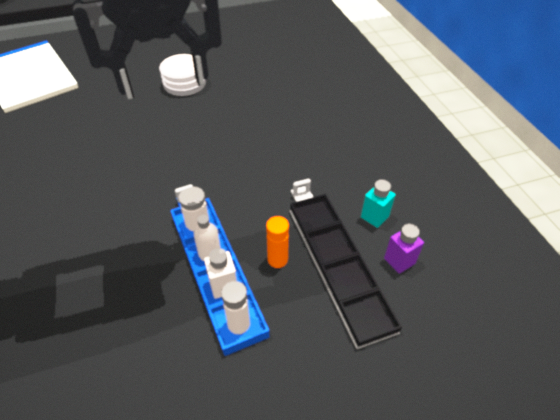

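All four stand in the rack, from the handle outward: wide, cone, square, tall. They are within about 3.5 mm of the pocket centres at the right heights, and the decoys have not moved. I hand in.

```bash
python3 -c "
from rig import robot
print(robot.hand_in()); print(robot.get_obs()['clock'])"
```

```text
the job is handed in; nothing more can be done
None
the job is handed in; nothing more can be done
```

I moved all four containers to the rack in reverse order and handed the job in at about 33 s. From the rack handle outward they stand wide jar, cone bottle, square bottle, tall vial.

- **Position:** In the last check all four measured within about 4 mm of their pocket centres, against the 14 mm allowed.
- **Height and tilt:** Cap heights put the undersides on the pocket floors. All four looked upright in the pictures; I did not measure the tilt.
- **Clearance:** The gripper was open and well above them. The orange, purple and turquoise look-alikes appear untouched.
- **Disagreements:** The three cameras differed by up to about 4 mm in x. In the side view the wide jar was not picked out as its own blob, so its position rests on the wrist and scene cameras only. That view also gave the cone bottle's top about 8 mm too low, while the wrist and scene views put it within a few mm of the right height. I took this as a fault in how that view was split into objects, since the jar stands in front of the bottle there, and did not check further.

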